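Gather the nuts in the lip corner of the parts tote and hold it tilted

ROBOT

A 7-joint arm with a two-finger parallel gripper is mounted at the origin on the work surface. World frame = base frame: x ahead of the robot, y to its left, z up, the work surface at z = 0. Lengths are in m, angles in degrees, forces in N, time in s.
With the tool pointing down it reaches from about 0.425 to 0.875 m from the base axis. Payload 4.7 kg.
Tool frame: the origin (TCP) lies at the very end of the fingers, on their centre line; the grasp point (between the pads) lies env.tcp_to_grasp behind it (env.tcp_to_grasp is the distance from the TCP to the grasp point, in m); z points along the fingers, x is the direction in which the jaws open and shut, and the axes are right-handed (so a half turn about z gives the same grasp; the last joint's range is limited). The gripper opens to 87 mm and grips with 3 to 60 N. Pads are 19 mm wide; open, the fingers measure 117 mm over their backs; the gripper's body (75 mm by 190 mm) begins 51 mm behind the grasp point.
Start: joints at [-70.583, 18.392, -4.016, 83.108, 1.295, 78.541, -3.26], TCP at [0.207, 0.616, 0.223] pointing down, gripper open.
Joint ranges: [-163.93, 163.93], [-17.29, 119.83], [-79.2, 71.16], [3.27, 140.29], [-89.18, 269.18], [5.43, 117.66], [-154.24, 154.24]. Speed limits (degrees/s): [147.25, 147.25, 180, 180, 180, 180, 180].

INTERFACE

Orientations are given as [roll, pitch, yaw] about the fixed x, y, z axes, in that order (R = Rz(yaw) Ry(pitch) Rx(roll)).
In Python, from cell import env gives the robot as it stands. The module is installed in compiled form; this text tells all that it offers.
- The arm moves only by the tool send_rows, never from a script. Its argument "steps" is a list of rows, each a list of 3 entries, a list of its own where there are three numbers: the shift along the tool's x, y, z in m, then the turn, a rotation vector about the tool's x, y, z in rad, then the finger opening in m, from 0 to 0.087. A call has exactly 5 rows; each row is the pose to reach, as a shift and turn from the pose commanded when the call began, along the tool's axes at that moment; what a row does not reach only later rows make up. A row lasts 1/12 s, in which the tool goes at most 41.7 mm and 7.16 degrees, less where a joint would pass 70% of its speed; a pose out of reach is approached as far as the arm can. A call with a gripper value outside its range is refused whole. The fingers move at their own pace and stop on an object; "grip_force" is the grip in N (left out, the last holds). Time passes only in rows, so rows that repeat a pose let the fingers close, or fill a call up. It gives the time, the measured TCP pose, the force and the opening at its end, in the units of the state.
- env.get_obs(): the state, without advancing time (a new reading comes with each control period).
- env.read_camera(name): name is "scene" or "top"; returns a dict with "pixels" (420x560x3 uint8, red, green, blue), "fx", "fy", "cx", "cy" (pixels), "position" and "rotation" of the camera in the world. Camera axes: x right, y up, looking along -z (the intrinsics and any distortion apply to the point x, -y, -z); pixel columns grow to the right and rows downward; lengths in m; the calibration is good to about 2 mm. A picture is of the moment at which its call begins. There is no depth.
- env.sign_off(): hands the job in, once; it reports no verdict.
The state is a dict: "time_s": time; "qpos": joint angles; "joint_velocities": joint speeds; "effort": joint torques, N m; "tool_pos": TCP position; "tool_rot": TCP orientation; "force": force on the tool from outside, world axes, zero at the start; "wrist_torque": the same for the moment, N m; "grip_width": finger opening in m.
Only numpy, scipy, OpenCV 4.12 (cv2) and the standard library are available. Lean on these libraries where they do the work, as an engineer would, in place of code of your own. Each camera call takes 0.05 s, during which the arm holds its last target.

TASK

Drop the stray nut from the table into the parts tote while the tote stands on the table. Then lift the tote clear of the table by its handle and tip it, by 20 degrees or more, towards the corner with the pour lip until all four nuts have slid together into that corner without spilling. Finish still holding the tote up, tilted and still, the nuts in the corner, and leave the other things on the table where they are.

Things in the scene. Friction and masses are not known exactly. Their poses are not given: they have to be found in the camera images.
- tote: Loose open parts tote of bare sheet metal, 220 mm (x) by 150 mm (y), walls 45 mm high, all 3 mm thick, 0.3 to 0.55 kg. Origin at the centre of its underside, z up. Its +x +y corner is cut off at 45 degrees (50 mm off each side) and has a pour lip; the other corners are square. A wooden bridge handle crosses over the middle along y. Oiled and slick: nuts in it start to slide at 6 to 10 degrees of tilt.
- handle (a point): Middle of the tote's handle bar: 105 mm above the tote's underside, axes as the tote's. The bar is 14 mm wide (x), 22 mm high (z), 158 mm long (y), not slick, on two straps outside the long walls; 91 mm are clear between it and the tote's floor.
- lip_floor (a point): Point on the tote's inner floor at the middle of the foot of the cut-off lip wall: 83, 48, 3 mm in the tote's frame, axes as the tote's. The lip wall is 71 mm long and 32 mm high, with a short outward-flared lip up to about 45 mm. Nuts slide along the walls into this corner when the tote is tipped straight towards it (its x and y both going down alike) by 22 degrees or more.
- lip_foot (a point): Outer bottom edge of the tote under the middle of the lip wall: 85, 50, 0 mm in the tote's frame.
- heel_foot (a point): Outer bottom corner of the tote diagonally opposite the lip corner: -110, -75, 0 mm in the tote's frame.
- nut_1: Loose yellow-zinc steel hex nut, 30 mm across flats (34.6 across corners), 18 mm high, 21 mm hole, 65 g, lying flat. Origin at the centre of its underside, z up along the hole, x pointing out through the middle of a flat (a flat every 60 degrees). Starts in the tote, on its -x side.
- nut_2: Loose yellow-zinc steel hex nut, 30 mm across flats (34.6 across corners), 18 mm high, 21 mm hole, 65 g, lying flat. Origin at the centre of its underside, z up along the hole, x pointing out through the middle of a flat (a flat every 60 degrees). Starts in the tote, on its -x side.
- nut_3: Loose yellow-zinc steel hex nut, 30 mm across flats (34.6 across corners), 18 mm high, 21 mm hole, 65 g, lying flat. Origin at the centre of its underside, z up along the hole, x pointing out through the middle of a flat (a flat every 60 degrees). Starts in the tote, on its +x -y side.
- stray_nut: Loose yellow-zinc steel hex nut, 30 mm across flats (34.6 across corners), 18 mm high, 21 mm hole, 65 g, lying flat. Origin at the centre of its underside, z up along the hole, x pointing out through the middle of a flat (a flat every 60 degrees). Same as the others, but starts on the table top, to the left or right of the tote.
- offcut: Bystander: loose offcut of dark square steel tube, 100 mm long (x), 47 mm square, hollow, lying on the table on the other side of the tote from the stray nut. Origin at the centre of its underside.
- square: Bystander: loose engineer's square lying flat, dark stock 22 by 100 by 16 mm (along its y), steel blade 28 mm wide reaching 141 mm along its x. Origin under the centre of the stock.
- can: Bystander: closed plain grey can standing upright, 60 mm diameter, 130 mm high. Origin at the centre of its underside.
- clamp: Bystander: hold-down clamp fixed to the table beyond the tote, 89 mm high; post at its origin, arm reaching 90 mm along its -x, away from the robot.

How it is judged (in metres and radians):
On the way:
1. the stray nut lies in the tote while the tote still stands level on the table (x of stray_nut in the frame of tote between -0.105 and 0.105 m and y of stray_nut in the frame of tote between -0.07 and 0.07 m and z of stray_nut in the frame of tote between -0.005 and 0.045 m and angle between tote's own z axis and vertical below 0.1 rad and height (world z) of tote below 0.01 m), for 0.2 s.
At the end, for the whole second after the job is handed in: The gripper holds the tote, tilted more than 0.3 rad (17 degrees), with its lip foot and heel foot more than 20 mm above the table and nothing else touching it; all four nuts are inside it, each with its origin within 100 mm of the foot of the lip wall; tote and nuts are at rest (under 0.03 m/s) (angle between tote's own z axis and vertical above 0.3 rad and height (world z) of each of lip_foot, heel_foot above 0.02 m and contact force between the fingers and tote above 1 N and linear speed of each of tote, nut_1, nut_2, nut_3, stray_nut below 0.03 m/s and contact force between tote and offcut below 0.2 N and contact force between tote and square below 0.2 N and contact force between tote and can below 0.2 N and contact force between tote and clamp below 0.2 N and distance between each of nut_1, nut_2, nut_3, stray_nut and lip_floor below 0.1 m and x of nut_1 in the frame of tote between -0.105 and 0.105 m and y of nut_1 in the frame of tote between -0.07 and 0.07 m and z of nut_1 in the frame of tote between -0.005 and 0.045 m and x of nut_2 in the frame of tote between -0.105 and 0.105 m and y of nut_2 in the frame of tote between -0.07 and 0.07 m and z of nut_2 in the frame of tote between -0.005 and 0.045 m and x of nut_3 in the frame of tote between -0.105 and 0.105 m and y of nut_3 in the frame of tote between -0.07 and 0.07 m and z of nut_3 in the frame of tote between -0.005 and 0.045 m and x of stray_nut in the frame of tote between -0.105 and 0.105 m and y of stray_nut in the frame of tote between -0.07 and 0.07 m and z of stray_nut in the frame of tote between -0.005 and 0.045 m); the arm keeps its last pose, push and grip.
It fails at once if a bystander was moved by more than 30 mm (distance of any of offcut, square, can from where it was at the start of the episode above 0.03 m).
It fails at once if the can was tipped over (angle between can's own z axis and vertical above 0.5 rad).
It also fails if it takes over 48 s, if anything falls off the work surface, if the arm or the gripper's body presses on something with over 40 N, if the wrist force passes 120 N, or if a joint passes its speed limit or range.

## Working session

There is one attempt and no reset: what is moved stays moved. The work goes in short steps, Python scripts to look and compute and a tool call to move; the robot and the scene stay as the last step left them, time stands still between calls to the robot, and variables do not carry over. Pictures are saved under pics/ and viewed, and the job is handed in when it is done.

Besides the shell and the picture viewer there is one more tool, called as name([rows], argument=value, ...), one row to a line, values as JSON. send_rows: Moves the arm, as the interface text tells. Its arguments: {"type":"object","properties":{"steps":{"type":"array"},"grip_force":{"type":"number"}},"required":["steps"]}

```bash
mkdir -p pics; ls; cat > h.py <<'E'
import numpy as np, cv2
from scipy.spatial.transform import Rotation as R
from cell import env
def snap(name,fn):
    c=env.read_camera(name); cv2.imwrite(fn,c['pixels'][:,:,::-1]); return c
def proj(c,p):
    Rm=np.array(c['rotation']); 
    if Rm.shape!=(3,3): Rm=R.from_euler('xyz',Rm,degrees=True).as_matrix()
    q=Rm.T@(np.array(p)-c['position']); return c['cx']+c['fx']*q[0]/-q[2], c['cy']+c['fy']*(-q[1])/(-q[2])
def back(c,u,v,z):
    Rm=np.array(c['rotation'])
    if Rm.shape!=(3,3): Rm=R.from_euler('xyz',Rm,degrees=True).as_matrix()
    d=Rm@np.array([(u-c['cx'])/c['fx'],-(v-c['cy'])/c['fy'],-1]); o=np.array(c['position'])
    return o+d*(z-o[2])/d[2]
E
python3 - <<'E'
from h import *
o=env.get_obs(); print(o, env.tcp_to_grasp)
for n in ['scene','top']:
    c=snap(n,f'pics/{n}0.png'); print({k:v for k,v in c.items() if k!='pixels'})
E
```

```text
pics
{'time_s': 0.0, 'qpos': array([-70.58268912,  18.43953836,  -4.01391496,  83.17366029,
         1.29357397,  78.53959247,  -3.25883985]), 'joint_velocities': array([-0.11778959, -0.12696051,  0.00451571,  0.10552178,  0.05180669,
       -0.0186513 ,  0.07591414]), 'effort': array([ 7.02802868e-05, -4.91281700e+01, -4.03968561e-01, -3.12538290e+01,
       -6.39379187e-02,  4.36984515e-02,  1.68602569e-04]), 'tool_pos': array([0.20730967, 0.61548748, 0.22146672]), 'tool_rot': array([1.79995262e+02, 1.07638201e-01, 7.13917483e+01]), 'force': array([ 0.63223214, -0.30402961, -0.72721141]), 'wrist_torque': array([-0.00501416, -0.00264057, -0.0044856 ]), 'grip_width': 0.08678361852204632} 0.0187
{'fx': 478.8828647926457, 'fy': 478.8828647926457, 'cx': 275.95781169502857, 'cy': 216.1074429995335, 'position': array([1.05689036, 0.73595722, 0.81768706]), 'rotation': array([ 51.25897552,   1.13308324, 148.1033433 ])}
{'fx': 475.3574416785311, 'fy': 475.3574416785311, 'cx': 279.11058797900205, 'cy': 200.2487402774529, 'position': array([ 0.40726248, -0.03605805,  1.25248437]), 'rotation': array([  9.93850027,   0.90407514, -88.44739316])}
```

View pics/scene0.png

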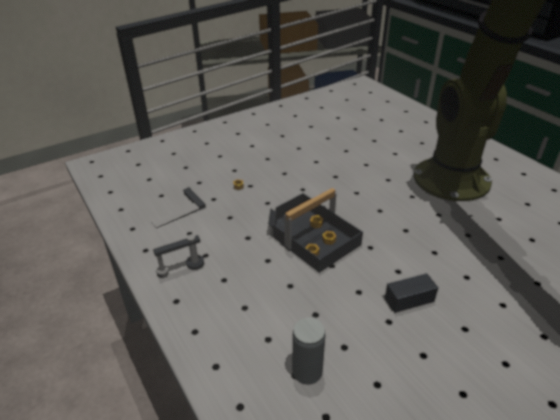

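View pics/top0.png

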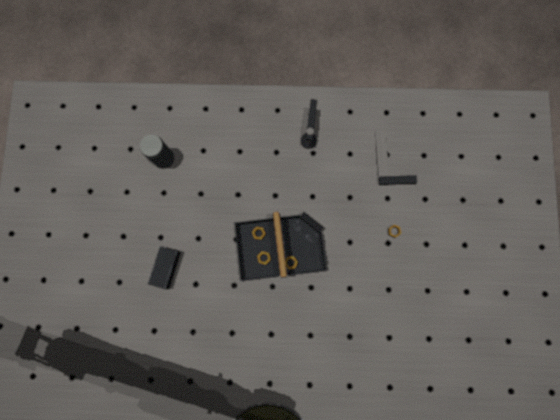

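```bash
python3 - <<'E'
import cv2,numpy as np
i=cv2.imread('pics/top0.png')
f=lambda c:cv2.convertScaleAbs(cv2.resize(c,None,fx=6,fy=6,interpolation=cv2.INTER_CUBIC),alpha=1.8)
a=f(i[200:290,225:345]);
cv2.imwrite('pics/top0c.png',a)
cv2.imwrite('pics/top0n.png',cv2.convertScaleAbs(cv2.resize(i[115:255,365:425],None,fx=4,fy=4,interpolation=cv2.INTER_CUBIC),alpha=1.5))
cv2.imwrite('pics/top0n2.png',cv2.resize(i[215:247,375:415],None,fx=16,fy=16,interpolation=cv2.INTER_CUBIC))
E
```

```text
(no output)
```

View pics/top0c.png

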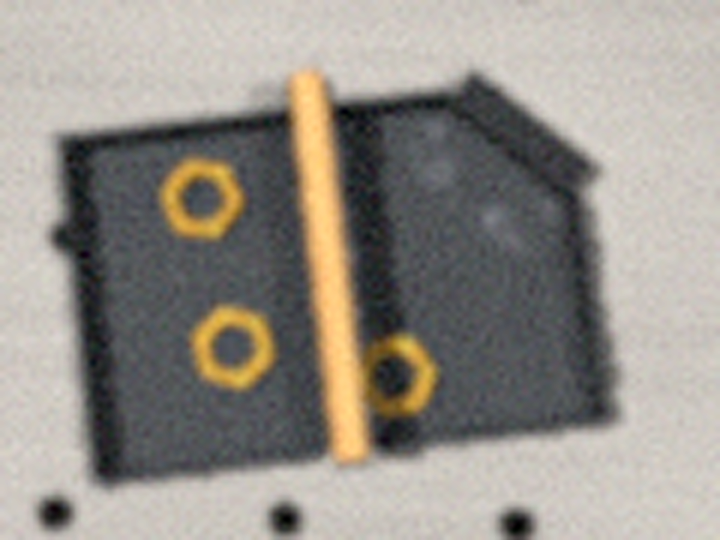

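View pics/top0n2.png

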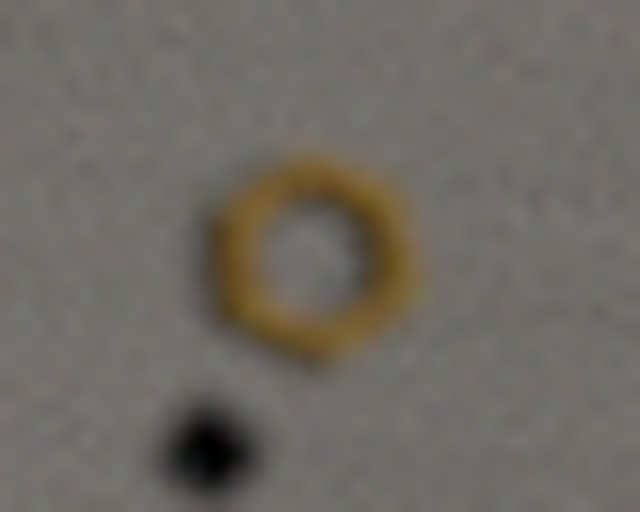

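```bash
cat >> h.py <<'E'
def st():
    o=env.get_obs(); print(round(o['time_s'],2),np.round(o['tool_pos'],4),np.round(o['tool_rot'],2),np.round(o['qpos'],1),np.round(o['force'],1),round(o['grip_width'],4)); return o
def rel(o,p,rot):  # shift, rotvec in tool axes ; rot = matrix target
    Rt=R.from_euler('xyz',o['tool_rot'],degrees=True)
    return np.round(Rt.inv().apply(np.array(p)-o['tool_pos']),4), np.round((Rt.inv()*rot).as_rotvec(),4)
E
python3 - <<'E'
from h import *
c=env.read_camera('top')
T=lambda X,Y:(225+(X+.5)/6-.5,200+(Y+.5)/6-.5)
for n,p,z in [('hTop',(307,72),.116),('hBot',(352,462),.116),('UL',(62,138),.045),('LL',(105,480),.045),('LR',(612,420),.045),('n1',(202,199),.021),('n2',(233,348),.021),('n3',(396,375),.021)]:
    print(n,np.round(back(c,*T(*p),z)[:2],4))
N=lambda X,Y:(375+(X+.5)/16-.5,215+(Y+.5)/16-.5)
for p in [(315,258),(315,155),(315,362),(215,260),(418,265)]: print(np.round(back(c,*N(*p),.018)[:2],4))
for nm,p in [('can',(151,145)),('sq',(397,180)),('off',(165,268)),('clamp',(310,147))]: print(nm,np.round(back(c,*p,.03)[:2],3))
E
```

```text
hTop [ 0.5779 -0.0054]
hBot [ 0.4232 -0.0275]
UL [0.5574 0.1004]
LL [0.414  0.0761]
LR [ 0.4445 -0.1352]
n1 [0.5353 0.0411]
n2 [0.4715 0.0256]
n3 [ 0.4619 -0.0446]
[ 0.5501 -0.3119]
[ 0.5669 -0.3121]
[ 0.5332 -0.3116]
[ 0.5494 -0.2957]
[ 0.5494 -0.3285]
can [0.763 0.336]
sq [ 0.682 -0.318]
off [0.438 0.276]
clamp [ 0.767 -0.089]
```

```bash
cat >> h.py <<'E'
def down(yaw): return R.from_euler('xyz',[180,0,yaw],degrees=True)
def plan(p,rot,n=5,cap=(.038,6.5)):
    o=st(); s,w=rel(o,p,rot)
    k=max(np.linalg.norm(s)/cap[0],np.degrees(np.linalg.norm(w))/cap[1])
    print('rows needed',round(k,2)); print('full',s,w)
    for i in range(1,6):
        f=min(1,i/max(k,1)); print([[round(float(a),3) for a in s*f],[round(float(a),3) for a in w*f]])
E
python3 -c "
from h import *
plan([.5,.28,.22],down(25))"
```

```text
0.15 [0.2073 0.6156 0.2217] [1.800e+02 9.000e-02 7.139e+01] [-70.6  18.4  -4.   83.2   1.3  78.5  -3.3] [ 0.4 -0.1 -0.1] 0.0869
rows needed 11.72
full [-0.2246  0.3845  0.0021] [7.000e-04 1.400e-03 8.097e-01]
[[-0.019, 0.033, 0.0], [0.0, 0.0, 0.069]]
[[-0.038, 0.066, 0.0], [0.0, 0.0, 0.138]]
[[-0.057, 0.098, 0.001], [0.0, 0.0, 0.207]]
[[-0.077, 0.131, 0.001], [0.0, 0.0, 0.276]]
[[-0.096, 0.164, 0.001], [0.0, 0.001, 0.345]]
```

send_rows([
  [[-0.019, 0.033, 0], [0, 0, 0.069], 0.087],
  [[-0.038, 0.066, 0], [0, 0, 0.138], 0.087],
  [[-0.057, 0.098, 0], [0, 0, 0.207], 0.087],
  [[-0.077, 0.131, 0], [0, 0, 0.276], 0.087],
  [[-0.096, 0.164, 0], [0, 0, 0.345], 0.087],
])

```text
time_s: 0.57
tool_pos: [0.333, 0.471, 0.2223]
tool_rot: [180.0, 0.0, 51.4]
force: [1.0, 0.7, 1.1]
grip_width: 0.0867
```

```bash
python3 -c "
from h import *
plan([.53,.22,.22],down(20))"
```

```text
0.57 [0.333  0.471  0.2223] [1.800e+02 2.000e-02 5.144e+01] [-60.6   9.5   3.6  94.1  -0.6  76.5  -5.4] [1.  0.7 1.1] 0.0867
rows needed 8.4
full [-0.0735  0.3105  0.0023] [1.000e-04 4.000e-04 5.488e-01]
[[-0.009, 0.037, 0.0], [0.0, 0.0, 0.065]]
[[-0.018, 0.074, 0.001], [0.0, 0.0, 0.131]]
[[-0.026, 0.111, 0.001], [0.0, 0.0, 0.196]]
[[-0.035, 0.148, 0.001], [0.0, 0.0, 0.261]]
[[-0.044, 0.185, 0.001], [0.0, 0.0, 0.327]]
```

send_rows([
  [[-0.009, 0.037, 0], [0, 0, 0.065], 0.087],
  [[-0.018, 0.074, 0], [0, 0, 0.131], 0.087],
  [[-0.026, 0.111, 0], [0, 0, 0.196], 0.087],
  [[-0.035, 0.148, 0], [0, 0, 0.261], 0.087],
  [[-0.044, 0.185, 0], [0, 0, 0.327], 0.087],
])

```text
time_s: 0.98
tool_pos: [0.4507, 0.3217, 0.2225]
tool_rot: [-180.0, -0.0, 32.7]
force: [-0.5, 0.5, 0.5]
grip_width: 0.087
```

```bash
python3 -c "
from h import *
plan([.56,-.05,.20],down(-10))"
```

```text
0.98 [0.4507 0.3217 0.2225] [-179.99   -0.     32.71] [-50.    6.5  12.8  97.5  -1.5  76.1  -4.3] [-0.5  0.5  0.5] 0.087
rows needed 10.21
full [-0.1088  0.3718  0.0224] [-2.000e-04  1.000e-04  7.454e-01]
[[-0.011, 0.036, 0.002], [-0.0, 0.0, 0.073]]
[[-0.021, 0.073, 0.004], [-0.0, 0.0, 0.146]]
[[-0.032, 0.109, 0.007], [-0.0, 0.0, 0.219]]
[[-0.043, 0.146, 0.009], [-0.0, 0.0, 0.292]]
[[-0.053, 0.182, 0.011], [-0.0, 0.0, 0.365]]
```

send_rows([
  [[-0.011, 0.036, 0], [0, 0, 0.073], 0.087],
  [[-0.021, 0.073, 0], [0, 0, 0.146], 0.087],
  [[-0.032, 0.109, 0], [0, 0, 0.219], 0.087],
  [[-0.043, 0.146, 0], [0, 0, 0.292], 0.087],
  [[-0.053, 0.182, 0], [0, 0, 0.365], 0.087],
])

```text
time_s: 1.4
tool_pos: [0.5043, 0.1396, 0.2224]
tool_rot: [-180.0, 0.0, 11.8]
force: [0.0, -0.3, 0.4]
grip_width: 0.087
```

```bash
python3 -c "
from h import *
plan([.56,-.10,.22],down(-20))"
```

```text
1.4 [0.5043 0.1396 0.2224] [-1.7999e+02  1.0000e-02  1.1760e+01] [-39.9   2.6  22.3 101.8  -1.   75.8  -5.6] [ 0.  -0.3  0.4] 0.087
rows needed 6.47
full [0.0057 0.2459 0.0024] [-1.000e-04  2.000e-04  5.543e-01]
[[0.001, 0.038, 0.0], [-0.0, 0.0, 0.086]]
[[0.002, 0.076, 0.001], [-0.0, 0.0, 0.171]]
[[0.003, 0.114, 0.001], [-0.0, 0.0, 0.257]]
[[0.004, 0.152, 0.001], [-0.0, 0.0, 0.343]]
[[0.004, 0.19, 0.002], [-0.0, 0.0, 0.428]]
```

send_rows([
  [[0.001, 0.038, 0], [0, 0, 0.086], 0.087],
  [[0.002, 0.076, 0], [0, 0, 0.171], 0.087],
  [[0.003, 0.114, 0], [0, 0, 0.257], 0.087],
  [[0.004, 0.152, 0], [0, 0, 0.343], 0.087],
  [[0.004, 0.19, 0], [0, 0, 0.428], 0.087],
])

```text
time_s: 1.82
tool_pos: [0.5477, -0.045, 0.2226]
tool_rot: [-180.0, -0.0, -12.8]
force: [0.9, 0.4, 0.0]
grip_width: 0.0869
```

```bash
python3 -c "
from h import *
plan([.55,-.312,.15],down(-30))"
```

```text
1.82 [ 0.5477 -0.045   0.2226] [-1.7997e+02 -1.0000e-02 -1.2770e+01] [-28.6   6.3  33.1  98.7  -3.6  76.   -7.6] [0.9 0.4 0. ] 0.0869
rows needed 7.28
full [0.0613 0.2599 0.0725] [-5.000e-04 -2.000e-04  3.007e-01]
[[0.008, 0.036, 0.01], [-0.0, -0.0, 0.041]]
[[0.017, 0.071, 0.02], [-0.0, -0.0, 0.083]]
[[0.025, 0.107, 0.03], [-0.0, -0.0, 0.124]]
[[0.034, 0.143, 0.04], [-0.0, -0.0, 0.165]]
[[0.042, 0.178, 0.05], [-0.0, -0.0, 0.206]]
```

send_rows([
  [[0.008, 0.036, 0.005], [0, 0, 0.041], 0.087],
  [[0.017, 0.071, 0.01], [0, 0, 0.083], 0.087],
  [[0.025, 0.107, 0.015], [0, 0, 0.124], 0.087],
  [[0.034, 0.143, 0.03], [0, 0, 0.165], 0.087],
  [[0.042, 0.178, 0.05], [0, 0, 0.206], 0.087],
])

```text
time_s: 2.23
tool_pos: [0.5508, -0.2284, 0.1735]
tool_rot: [-179.9, -0.2, -24.5]
force: [0.3, 0.7, -1.1]
grip_width: 0.0869
```

```bash
python3 -c "
from h import *
plan([.55,-.312,.06],down(-30))"
```

```text
2.23 [ 0.5508 -0.2284  0.1735] [-179.95   -0.2   -24.45] [-14.5  15.8  41.   96.4 -10.9  71.7   4.4] [ 0.3  0.7 -1.1] 0.0869
rows needed 3.71
full [0.0335 0.0766 0.1136] [-0.0011 -0.0034  0.0969]
[[0.009, 0.021, 0.031], [-0.0, -0.001, 0.026]]
[[0.018, 0.041, 0.061], [-0.001, -0.002, 0.052]]
[[0.027, 0.062, 0.092], [-0.001, -0.003, 0.078]]
[[0.034, 0.077, 0.114], [-0.001, -0.003, 0.097]]
[[0.034, 0.077, 0.114], [-0.001, -0.003, 0.097]]
```

send_rows([
  [[0.009, 0.021, 0.031], [0, 0, 0.026], 0.087],
  [[0.018, 0.041, 0.061], [0, -0.002, 0.052], 0.087],
  [[0.027, 0.062, 0.09], [0, -0.003, 0.078], 0.087],
  [[0.034, 0.077, 0.114], [0, -0.003, 0.097], 0.087],
  [[0.034, 0.077, 0.114], [0, -0.003, 0.097], 0.087],
])

```text
time_s: 2.65
tool_pos: [0.5441, -0.313, 0.053]
tool_rot: [179.7, 0.6, -30.2]
force: [-1.4, 0.5, -0.2]
grip_width: 0.0868
```

```bash
python3 -c "
from h import *
plan([.55,-.312,.005],down(-30))
c=snap('scene','pics/s1.png');i=cv2.imread('pics/s1.png')
u,v=proj(c,[.55,-.312,.018]);print(u,v);u,v=int(u),int(v)
cv2.imwrite('pics/s1c.png',cv2.convertScaleAbs(cv2.resize(i[v-40:v+30,u-50:u+50],None,fx=7,fy=7,interpolation=2),alpha=1.7))
"
```

```text
2.65 [ 0.5441 -0.313   0.053 ] [179.72   0.65 -30.25] [ -4.1  28.2  40.2  97.7 -19.8  62.2  12.1] [-1.4  0.5 -0.2] 0.0868
rows needed 1.27
full [ 0.0052 -0.0041  0.0479] [ 0.0048  0.0113 -0.0043]
[[0.004, -0.003, 0.038], [0.004, 0.009, -0.003]]
[[0.005, -0.004, 0.048], [0.005, 0.011, -0.004]]
[[0.005, -0.004, 0.048], [0.005, 0.011, -0.004]]
[[0.005, -0.004, 0.048], [0.005, 0.011, -0.004]]
[[0.005, -0.004, 0.048], [0.005, 0.011, -0.004]]
239.2970632921385 182.40041358208907
```

View pics/s1c.png

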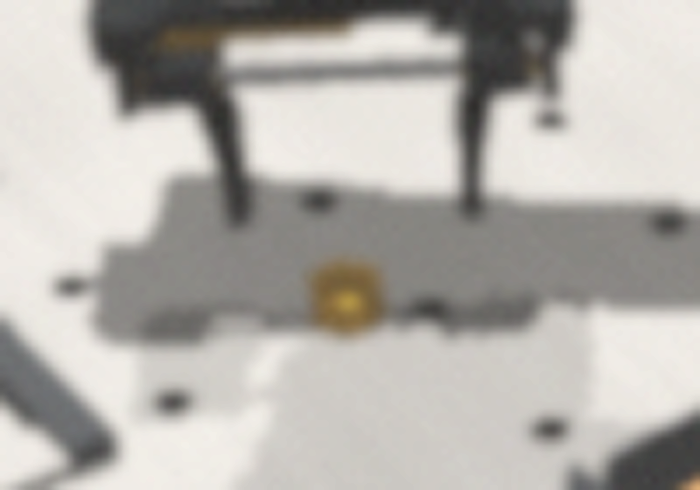

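```bash
python3 -c "
from h import *
plan([.55,-.312,.005],down(-30))
"
```

```text
2.7 [ 0.5461 -0.3113  0.0556] [179.86   0.51 -30.11] [ -4.3  28.   40.2  97.5 -19.8  62.4  12. ] [-1.2  0.9  0.1] 0.0868
rows needed 1.33
full [ 0.0042 -0.0015  0.0505] [ 0.0025  0.0089 -0.0019]
[[0.003, -0.001, 0.038], [0.002, 0.007, -0.001]]
[[0.004, -0.002, 0.051], [0.003, 0.009, -0.002]]
[[0.004, -0.002, 0.051], [0.003, 0.009, -0.002]]
[[0.004, -0.002, 0.051], [0.003, 0.009, -0.002]]
[[0.004, -0.002, 0.051], [0.003, 0.009, -0.002]]
```

send_rows([
  [[0.002, 0, 0.012], [0, 0.002, 0], 0.087],
  [[0.003, 0, 0.025], [0, 0.004, 0], 0.087],
  [[0.003, 0, 0.038], [0, 0.006, 0], 0.087],
  [[0.003, 0, 0.048], [0, 0.006, 0], 0.087],
  [[0.003, 0, 0.048], [0, 0.006, 0], 0.087],
])

```text
time_s: 3.12
tool_pos: [0.5505, -0.3096, 0.008]
tool_rot: [-180.0, 0.1, -29.8]
force: [-0.2, 0.8, -0.4]
grip_width: 0.087
```

```bash
python3 -c "
from h import *
plan([.55,-.312,.005],down(-30))
"
```

```text
3.12 [ 0.5505 -0.3096  0.008 ] [-1.7999e+02  5.0000e-02 -2.9820e+01] [ -3.   31.2  38.3  99.2 -22.4  57.5  13.8] [-0.2  0.8 -0.4] 0.087
rows needed 0.1
full [0.0007 0.0023 0.003 ] [-0.0002  0.001   0.0032]
[[0.001, 0.002, 0.003], [-0.0, 0.001, 0.003]]
[[0.001, 0.002, 0.003], [-0.0, 0.001, 0.003]]
[[0.001, 0.002, 0.003], [-0.0, 0.001, 0.003]]
[[0.001, 0.002, 0.003], [-0.0, 0.001, 0.003]]
[[0.001, 0.002, 0.003], [-0.0, 0.001, 0.003]]
```

send_rows([
  [[0, 0.002, 0.003], [0, 0, 0], 0.087],
  [[0, 0.002, 0.004], [0, 0, 0], 0.06],
  [[0, 0.002, 0.004], [0, 0, 0], 0.04],
  [[0, 0.002, 0.004], [0, 0, 0], 0.02],
  [[0, 0.002, 0.004], [0, 0, 0], 0.02],
], grip_force=25)

```text
time_s: 3.53
tool_pos: [0.5511, -0.3137, 0.0071]
tool_rot: [-180.0, -0.2, -29.9]
force: [0.0, 0.2, 0.1]
grip_width: 0.0679
```

send_rows([
  [[0, 0, 0], [0, 0, 0], 0.02],
  [[0, 0, 0], [0, 0, 0], 0.02],
  [[0, 0, 0], [0, 0, 0], 0.02],
  [[0, 0, 0], [0, 0, 0], 0.02],
  [[0, 0, 0], [0, 0, 0], 0.02],
])

```text
time_s: 3.95
tool_pos: [0.5507, -0.3134, 0.0066]
tool_rot: [180.0, -0.2, -29.9]
force: [0.4, 0.2, -0.3]
grip_width: 0.0355
```

send_rows([
  [[0, 0, 0.001], [0, 0, 0], 0.02],
  [[0, 0, 0.001], [0, 0, 0], 0.02],
  [[0, 0, 0.001], [0, 0, 0], 0.02],
  [[0, 0, 0.001], [0, 0, 0], 0.02],
  [[0, 0, 0.001], [0, 0, 0], 0.02],
])

```text
time_s: 4.37
tool_pos: [0.5509, -0.3136, 0.006]
tool_rot: [-180.0, -0.2, -29.9]
force: [-1.4, 0.8, 5.8]
grip_width: 0.0298
```

send_rows([
  [[0, 0, -0.005], [0, 0, 0], 0.02],
  [[0, 0, -0.02], [0, 0, 0], 0.02],
  [[0, 0, -0.045], [0, 0, 0], 0.02],
  [[0, 0, -0.075], [0, 0, 0], 0.02],
  [[0, 0, -0.1], [0, 0, 0], 0.02],
])

```text
time_s: 4.78
tool_pos: [0.5503, -0.3137, 0.1078]
tool_rot: [180.0, -0.2, -29.9]
force: [0.8, -0.8, -0.5]
grip_width: 0.0296
```

```bash
python3 -c "
from h import *
t=np.radians(-81.8);c0=np.array([.5005,-.017]);X=np.array([np.cos(t),np.sin(t)]);Y=np.array([-X[1],X[0]])
print(c0+.06*X+.005*Y)
plan([*(c0+.06*X+.005*Y),.14],down(8.2),cap=(.035,6))
c=snap('scene','pics/s2.png');i=cv2.imread('pics/s2.png')
u,v=proj(c,[.55,-.312,.08]);u,v=int(u),int(v)
cv2.imwrite('pics/s2c.png',cv2.convertScaleAbs(cv2.resize(i[v-40:v+50,u-50:u+50],None,fx=6,fy=6,interpolation=2),alpha=1.7))
"
```

```text
[ 0.51400662 -0.07567343]
4.78 [ 0.5503 -0.3137  0.1078] [179.98  -0.21 -29.93] [ -5.5  24.8  41.7  95.  -17.7  66.8  10.7] [ 0.8 -0.8 -0.5] 0.0296
rows needed 6.94
full [-0.1501 -0.1881 -0.0329] [ 0.0016 -0.0034 -0.6656]
[[-0.022, -0.027, -0.005], [0.0, -0.0, -0.096]]
[[-0.043, -0.054, -0.009], [0.0, -0.001, -0.192]]
[[-0.065, -0.081, -0.014], [0.001, -0.001, -0.288]]
[[-0.087, -0.108, -0.019], [0.001, -0.002, -0.384]]
[[-0.108, -0.136, -0.024], [0.001, -0.002, -0.48]]
```

View pics/s2c.png

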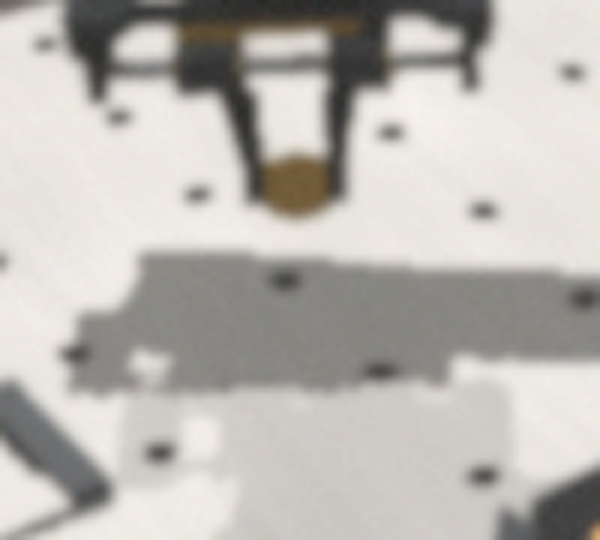

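The nut sits between the fingers (crop 297,185; opening 29.6 mm), lifted clear. I'll carry it over the tote's +x half.

send_rows([
  [[-0.015, -0.022, -0.015], [0, 0, -0.096], 0.02],
  [[-0.04, -0.052, -0.03], [0, 0, -0.192], 0.02],
  [[-0.065, -0.081, -0.033], [0, 0, -0.288], 0.02],
  [[-0.087, -0.108, -0.033], [0, 0, -0.384], 0.02],
  [[-0.108, -0.136, -0.033], [0, 0, -0.48], 0.02],
])

```text
time_s: 5.25
tool_pos: [0.5241, -0.1402, 0.1393]
tool_rot: [179.9, -0.2, -2.2]
force: [0.9, 0.2, -1.3]
grip_width: 0.0298
```

```bash
python3 -c "
from h import *
plan([.514,-.0757,.14],down(8.2),cap=(.035,6))
"
```

```text
5.25 [ 0.5241 -0.1402  0.1393] [179.93  -0.24  -2.16] [-20.5   9.3  35.9 106.   -5.9  66.3  15.3] [ 0.9  0.2 -1.3] 0.0298
rows needed 1.87
full [-0.0125 -0.0641 -0.0008] [ 0.0016 -0.0041 -0.1809]
[[-0.007, -0.034, -0.0], [0.001, -0.002, -0.097]]
[[-0.013, -0.064, -0.001], [0.002, -0.004, -0.181]]
[[-0.013, -0.064, -0.001], [0.002, -0.004, -0.181]]
[[-0.013, -0.064, -0.001], [0.002, -0.004, -0.181]]
[[-0.013, -0.064, -0.001], [0.002, -0.004, -0.181]]
```

send_rows([
  [[-0.004, -0.02, 0], [0, -0.001, -0.06], 0.02],
  [[-0.007, -0.04, 0], [0, -0.002, -0.12], 0.02],
  [[-0.011, -0.056, 0], [0, -0.003, -0.16], 0.02],
  [[-0.013, -0.064, 0], [0, -0.003, -0.181], 0.02],
  [[-0.013, -0.064, 0], [0, -0.003, -0.181], 0.02],
])

```text
time_s: 5.67
tool_pos: [0.5142, -0.0758, 0.138]
tool_rot: [179.9, 0.1, 8.1]
force: [-0.4, -0.5, -1.2]
grip_width: 0.0296
```

```bash
python3 -c "
from h import *
plan([.514,-.0757,.03],down(8.2),cap=(.025,6))
c=snap('top','pics/t3.png');i=cv2.imread('pics/t3.png')
cv2.imwrite('pics/t3c.png',cv2.convertScaleAbs(cv2.resize(i[180:300,215:355],None,fx=5,fy=5,interpolation=2),alpha=1.7))
"
```

```text
5.67 [ 0.5142 -0.0758  0.138 ] [1.7993e+02 5.0000e-02 8.0900e+00] [-24.8   6.2  32.2 108.8  -3.5  66.1  16.8] [-0.4 -0.5 -1.2] 0.0296
rows needed 4.32
full [-0.     -0.0002  0.108 ] [ 0.0013  0.0009 -0.0019]
[[-0.0, -0.0, 0.025], [0.0, 0.0, -0.0]]
[[-0.0, -0.0, 0.05], [0.001, 0.0, -0.001]]
[[-0.0, -0.0, 0.075], [0.001, 0.001, -0.001]]
[[-0.0, -0.0, 0.1], [0.001, 0.001, -0.002]]
[[-0.0, -0.0, 0.108], [0.001, 0.001, -0.002]]
```

View pics/t3c.png

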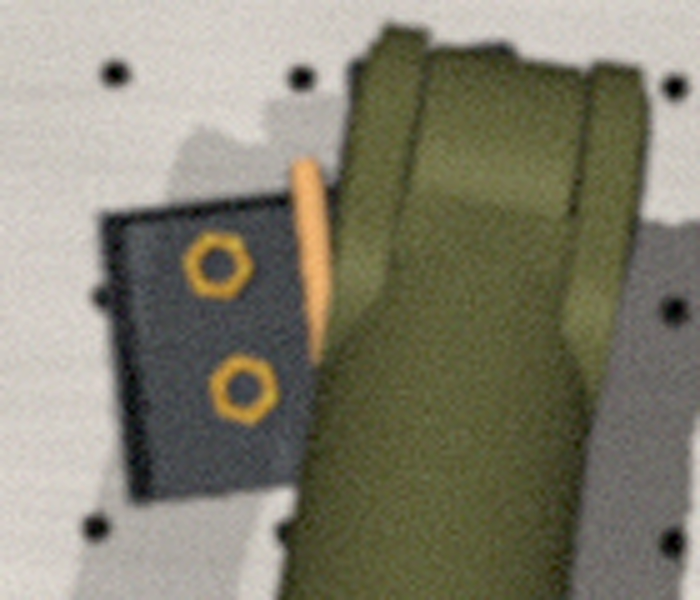

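send_rows([
  [[0, 0, 0.025], [0, 0, 0], 0.02],
  [[0, 0, 0.05], [0, 0, 0], 0.02],
  [[0, 0, 0.075], [0, 0, 0], 0.02],
  [[0, 0, 0.095], [0, 0, 0], 0.02],
  [[0, 0, 0.105], [0, 0, 0], 0.02],
])

```text
time_s: 6.13
tool_pos: [0.5124, -0.0796, 0.0305]
tool_rot: [179.8, 0.3, 7.7]
force: [-0.7, -0.7, -0.9]
grip_width: 0.0298
```

```bash
python3 -c "
from h import *
plan([.514,-.0757,.024],down(8.2),cap=(.025,6))
c=snap('scene','pics/s4.png');i=cv2.imread('pics/s4.png')
cv2.imwrite('pics/s4c.png',cv2.convertScaleAbs(cv2.resize(i[150:280,240:390],None,fx=5,fy=5,interpolation=2),alpha=1.7))
"
```

```text
6.13 [ 0.5124 -0.0796  0.0305] [179.84   0.27   7.75] [-22.6  14.5  31.6 114.3  -9.1  53.8  21.3] [-0.7 -0.7 -0.9] 0.0298
rows needed 0.31
full [ 0.0021 -0.0037  0.0065] [ 0.0029  0.0048 -0.0079]
[[0.002, -0.004, 0.006], [0.003, 0.005, -0.008]]
[[0.002, -0.004, 0.006], [0.003, 0.005, -0.008]]
[[0.002, -0.004, 0.006], [0.003, 0.005, -0.008]]
[[0.002, -0.004, 0.006], [0.003, 0.005, -0.008]]
[[0.002, -0.004, 0.006], [0.003, 0.005, -0.008]]
```

View pics/s4c.png

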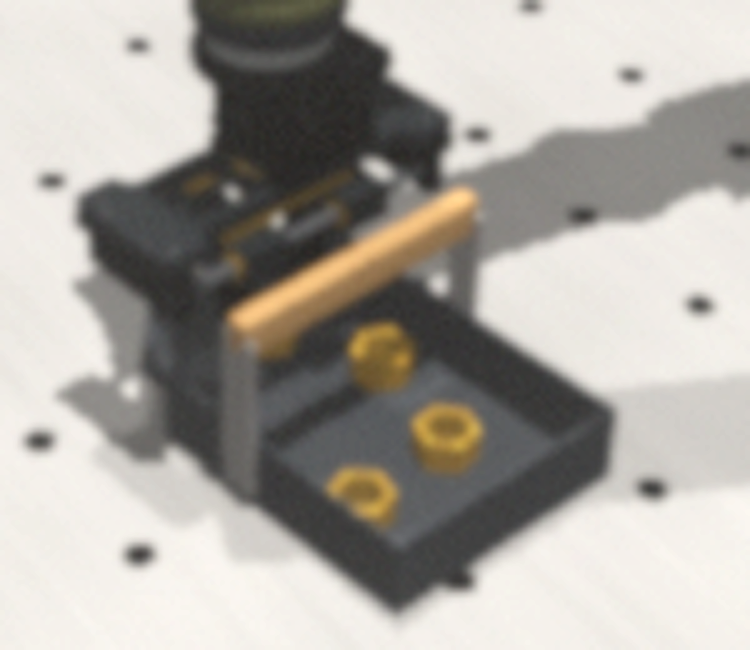

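send_rows([
  [[0, -0.001, 0.003], [0, 0, 0], 0.03],
  [[0, -0.001, 0.006], [0, 0, 0], 0.04],
  [[0, -0.001, 0.006], [0, 0, 0], 0.05],
  [[0, -0.001, 0.006], [0, 0, 0], 0.055],
  [[0, -0.001, 0.006], [0, 0, 0], 0.055],
])

```text
time_s: 6.6
tool_pos: [0.5149, -0.0763, 0.0281]
tool_rot: [179.9, -0.1, 8.0]
force: [-0.7, -0.5, -0.2]
grip_width: 0.0487
```

send_rows([
  [[0, 0, 0], [0, 0, 0], 0.055],
  [[0, 0, -0.01], [0, 0, 0], 0.055],
  [[0, 0, -0.035], [0, 0, 0], 0.055],
  [[0, 0, -0.065], [0, 0, 0], 0.055],
  [[0, 0, -0.1], [0, 0, 0], 0.055],
])

```text
time_s: 7.02
tool_pos: [0.5129, -0.0762, 0.128]
tool_rot: [179.9, 0.2, 7.9]
force: [0.2, 0.2, 0.0]
grip_width: 0.0549
```

```bash
python3 -c "
from h import *
st()
for n in ['scene','top']:
  c=snap(n,f'pics/{n}5.png')
i=cv2.imread('pics/scene5.png')
cv2.imwrite('pics/s5c.png',cv2.convertScaleAbs(cv2.resize(i[150:280,240:390],None,fx=5,fy=5,interpolation=2),alpha=1.7))
"
```

```text
7.02 [ 0.5129 -0.0762  0.128 ] [1.799e+02 1.700e-01 7.950e+00] [-25.    6.8  32.6 109.5  -3.9  65.   17. ] [0.2 0.2 0. ] 0.0549
```

View pics/s5c.png

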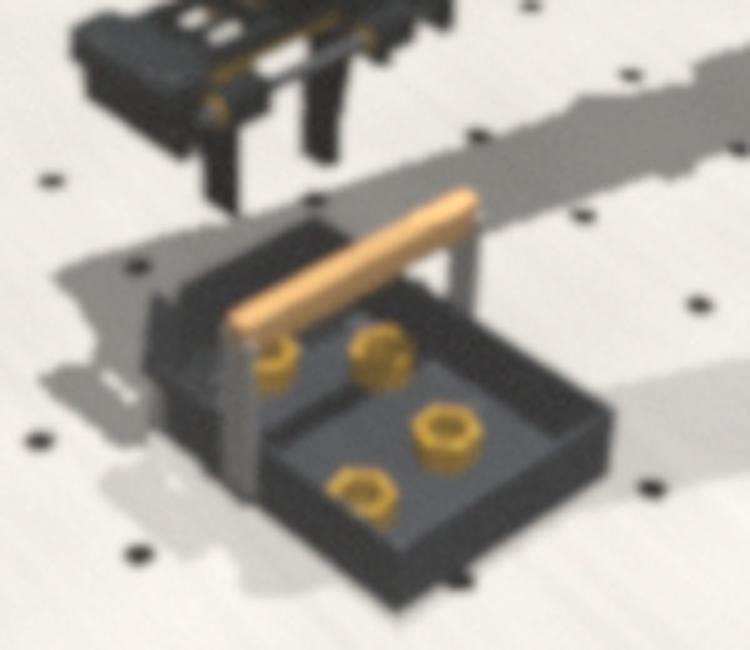

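```bash
python3 -c "
from h import *
plan([.5005,-.0168,.17],down(-81.8),cap=(.035,6.5))
"
```

```text
7.12 [ 0.5184 -0.0767  0.1336] [179.86  -0.62   7.94] [-25.    6.5  32.6 109.   -3.9  64.9  17.1] [ 1.6  0.5 -0. ] 0.055
rows needed 13.81
full [-0.009  -0.0617 -0.0366] [-0.0066 -0.0103  1.5663]
[[-0.001, -0.004, -0.003], [-0.0, -0.001, 0.113]]
[[-0.001, -0.009, -0.005], [-0.001, -0.001, 0.227]]
[[-0.002, -0.013, -0.008], [-0.001, -0.002, 0.34]]
[[-0.003, -0.018, -0.011], [-0.002, -0.003, 0.454]]
[[-0.003, -0.022, -0.013], [-0.002, -0.004, 0.567]]
```

View pics/top5.png

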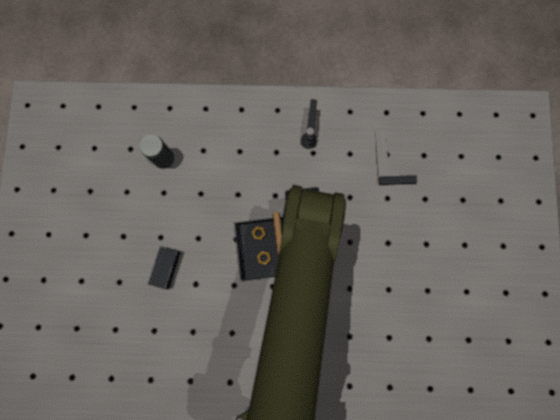

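send_rows([
  [[0, 0, -0.01], [0, 0, 0.1], 0.06],
  [[0, -0.005, -0.025], [0, 0, 0.22], 0.06],
  [[0, -0.01, -0.037], [0, 0, 0.34], 0.06],
  [[-0.002, -0.015, -0.037], [0, 0, 0.45], 0.06],
  [[-0.003, -0.02, -0.037], [0, 0, 0.567], 0.06],
])

```text
time_s: 7.53
tool_pos: [0.5088, -0.0565, 0.1654]
tool_rot: [180.0, -0.1, -24.8]
force: [-0.4, 0.3, -0.3]
grip_width: 0.0601
```

```bash
python3 -c "
from h import *
plan([.5005,-.0168,.17],down(-81.8),cap=(.035,6.5))
"
```

```text
7.53 [ 0.5088 -0.0565  0.1654] [ 1.7998e+02 -1.3000e-01 -2.4850e+01] [-28.6   3.4  33.3 108.   -1.9  69.  -19.5] [-0.4  0.3 -0.3] 0.0601
rows needed 8.76
full [-0.0242 -0.0326 -0.0046] [-8.00e-04 -2.20e-03  9.94e-01]
[[-0.003, -0.004, -0.001], [-0.0, -0.0, 0.113]]
[[-0.006, -0.007, -0.001], [-0.0, -0.001, 0.227]]
[[-0.008, -0.011, -0.002], [-0.0, -0.001, 0.34]]
[[-0.011, -0.015, -0.002], [-0.0, -0.001, 0.454]]
[[-0.014, -0.019, -0.003], [-0.0, -0.001, 0.567]]
```

send_rows([
  [[-0.003, -0.004, 0], [0, 0, 0.113], 0.06],
  [[-0.006, -0.007, 0], [0, 0, 0.227], 0.06],
  [[-0.008, -0.011, 0], [0, 0, 0.34], 0.06],
  [[-0.011, -0.015, 0], [0, 0, 0.454], 0.06],
  [[-0.014, -0.019, 0], [0, 0, 0.567], 0.06],
])

```text
time_s: 7.95
tool_pos: [0.5034, -0.0334, 0.1644]
tool_rot: [179.9, -0.1, -57.3]
force: [-0.3, 0.5, -0.3]
grip_width: 0.0598
```

```bash
python3 -c "
from h import *
plan([.5005,-.0168,.15],down(-81.8),cap=(.035,6.5))
"
```

```text
7.95 [ 0.5034 -0.0334  0.1644] [ 1.7995e+02 -7.0000e-02 -5.7340e+01] [-31.2   2.4  33.  109.   -1.3  69.  -55.1] [-0.3  0.5 -0.3] 0.0598
rows needed 3.76
full [-0.0155 -0.0066  0.0143] [ 0.0006 -0.0014  0.4269]
[[-0.004, -0.002, 0.004], [0.0, -0.0, 0.113]]
[[-0.008, -0.004, 0.008], [0.0, -0.001, 0.227]]
[[-0.012, -0.005, 0.011], [0.0, -0.001, 0.34]]
[[-0.015, -0.007, 0.014], [0.001, -0.001, 0.427]]
[[-0.015, -0.007, 0.014], [0.001, -0.001, 0.427]]
```

send_rows([
  [[-0.004, -0.002, 0.004], [0, 0, 0.113], 0.06],
  [[-0.008, -0.004, 0.008], [0, 0, 0.227], 0.06],
  [[-0.012, -0.006, 0.011], [0, 0, 0.34], 0.06],
  [[-0.0155, -0.0066, 0.014], [0, 0, 0.427], 0.06],
  [[-0.0155, -0.0066, 0.014], [0, 0, 0.427], 0.06],
])

```text
time_s: 8.37
tool_pos: [0.4999, -0.0162, 0.1497]
tool_rot: [179.9, -0.1, -81.5]
force: [-0.5, -0.8, -0.1]
grip_width: 0.0602
```

```bash
python3 -c "
from h import *
c=snap('scene','pics/s6.png');i=cv2.imread('pics/s6.png')
plan([.5005,-.0168,.086],down(-81.8),cap=(.015,6.5))
cv2.imwrite('pics/s6c.png',cv2.convertScaleAbs(cv2.resize(i[150:280,240:390],None,fx=5,fy=5,interpolation=2),alpha=1.7))
"
```

```text
8.42 [ 0.5003 -0.0167  0.15  ] [ 1.7994e+02 -8.0000e-02 -8.1330e+01] [-32.8   2.8  32.8 110.4  -1.5  67.3 -80.9] [-0.6 -1.4 -0.6] 0.0598
rows needed 4.27
full [ 0.0001 -0.0003  0.064 ] [ 0.001  -0.0015  0.0083]
[[0.0, -0.0, 0.015], [0.0, -0.0, 0.002]]
[[0.0, -0.0, 0.03], [0.0, -0.001, 0.004]]
[[0.0, -0.0, 0.045], [0.001, -0.001, 0.006]]
[[0.0, -0.0, 0.06], [0.001, -0.001, 0.008]]
[[0.0, -0.0, 0.064], [0.001, -0.002, 0.008]]
```

View pics/s6c.png

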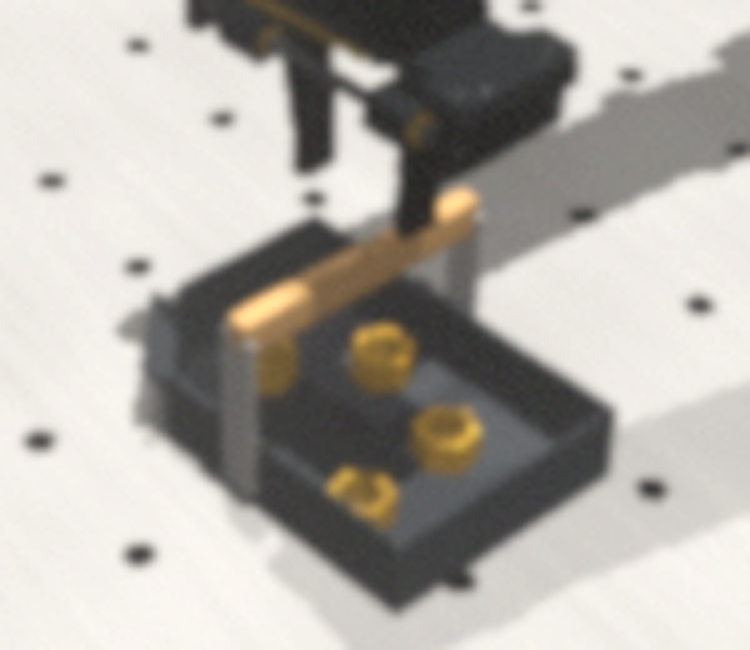

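send_rows([
  [[0, 0, 0.015], [0, 0, 0.002], 0.06],
  [[0, 0, 0.03], [0, 0, 0.004], 0.06],
  [[0, 0, 0.045], [0, 0, 0.006], 0.06],
  [[0, 0, 0.058], [0, 0, 0.008], 0.06],
  [[0, 0, 0.064], [0, 0, 0.008], 0.06],
])

```text
time_s: 8.83
tool_pos: [0.4997, -0.0175, 0.0848]
tool_rot: [179.9, -0.1, -81.8]
force: [-0.6, -0.2, -0.6]
grip_width: 0.0599
```

send_rows([
  [[0, 0, 0], [0, 0, 0], 0.06],
  [[0, 0, 0], [0, 0, 0], 0.05],
  [[0, 0, 0], [0, 0, 0], 0.04],
  [[0, 0, 0], [0, 0, 0], 0.03],
  [[0, 0, 0], [0, 0, 0], 0.02],
], grip_force=55)

```text
time_s: 9.25
tool_pos: [0.5012, -0.017, 0.0868]
tool_rot: [-180.0, -0.1, -81.9]
force: [-0.1, -0.6, -0.0]
grip_width: 0.0408
```

send_rows([
  [[0, 0, 0], [0, 0, 0], 0.015],
  [[0, 0, 0], [0, 0, 0], 0.01],
  [[0, 0, 0], [0, 0, 0], 0.005],
  [[0, 0, 0], [0, 0, 0], 0.0],
  [[0, 0, 0], [0, 0, 0], 0.0],
], grip_force=58)

```text
time_s: 9.67
tool_pos: [0.5007, -0.0173, 0.0861]
tool_rot: [180.0, -0.1, -81.9]
force: [0.1, -0.3, -0.6]
grip_width: 0.0135
```

```bash
python3 -c "
from h import *
c=snap('scene','pics/s7.png');i=cv2.imread('pics/s7.png')
plan([.5005,-.0168,.086],down(-81.8),cap=(.015,6.5))
cv2.imwrite('pics/s7c.png',cv2.convertScaleAbs(cv2.resize(i[150:280,240:390],None,fx=5,fy=5,interpolation=2),alpha=1.7))
"
```

```text
9.72 [ 0.5006 -0.0173  0.0861] [ 1.7997e+02 -1.1000e-01 -8.1920e+01] [-31.9   7.3  32.9 114.3  -4.5  59.6 -78.9] [-0.5 -0.7  1.5] 0.0133
rows needed 0.03
full [-0.0005  0.0001  0.0001] [ 0.0006 -0.0019 -0.0022]
[[-0.001, 0.0, 0.0], [0.001, -0.002, -0.002]]
[[-0.001, 0.0, 0.0], [0.001, -0.002, -0.002]]
[[-0.001, 0.0, 0.0], [0.001, -0.002, -0.002]]
[[-0.001, 0.0, 0.0], [0.001, -0.002, -0.002]]
[[-0.001, 0.0, 0.0], [0.001, -0.002, -0.002]]
```

View pics/s7c.png

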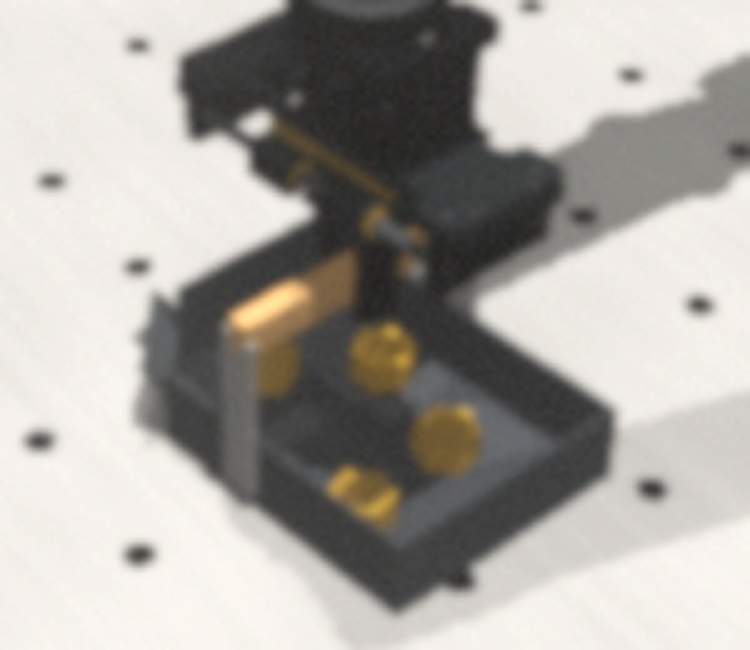

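send_rows([
  [[0, 0, -0.003], [0, 0, 0], 0.0],
  [[0, 0, -0.01], [0, 0, 0], 0.0],
  [[0, 0, -0.02], [0, 0, 0], 0.0],
  [[0, 0, -0.03], [0, 0, 0], 0.0],
  [[0, 0, -0.04], [0, 0, 0], 0.0],
], grip_force=60)

```text
time_s: 10.13
tool_pos: [0.5005, -0.017, 0.1269]
tool_rot: [180.0, -0.1, -81.9]
force: [-0.5, 0.6, -7.8]
grip_width: 0.0135
```

send_rows([
  [[0, 0, -0.015], [0, 0, 0], 0.0],
  [[0, 0, -0.03], [0, 0, 0], 0.0],
  [[0, 0, -0.045], [0, 0, 0], 0.0],
  [[0, 0, -0.056], [0, 0, 0], 0.0],
  [[0, 0, -0.06], [0, 0, 0], 0.0],
])

```text
time_s: 10.55
tool_pos: [0.5019, -0.0169, 0.1886]
tool_rot: [-179.8, -0.1, -81.9]
force: [1.3, -0.4, -7.2]
grip_width: 0.0136
```

send_rows([
  [[0, 0, -0.01], [0, 0, 0], 0.0],
  [[0, 0, -0.02], [0, 0, 0], 0.0],
  [[0, 0, -0.025], [0, 0, 0], 0.0],
  [[0, 0, -0.025], [0, 0, 0], 0.0],
  [[0, 0, -0.025], [0, 0, 0], 0.0],
])

```text
time_s: 10.97
tool_pos: [0.5007, -0.0168, 0.211]
tool_rot: [180.0, -0.1, -81.9]
force: [-0.3, -0.5, -8.1]
grip_width: 0.0133
```

```bash
python3 -c "
from h import *
c=snap('scene','pics/s8.png');i=cv2.imread('pics/s8.png')
st()
cv2.imwrite('pics/s8c.png',cv2.convertScaleAbs(cv2.resize(i[110:270,220:400],None,fx=4,fy=4,interpolation=2),alpha=1.7))
"
```

```text
11.02 [ 0.5003 -0.0168  0.2105] [ 1.7992e+02 -1.0000e-01 -8.1940e+01] [-33.5  -0.3  32.5 105.9   0.3  74.5 -83. ] [-0.   0.2 -7.7] 0.0137
```

View pics/s8c.png

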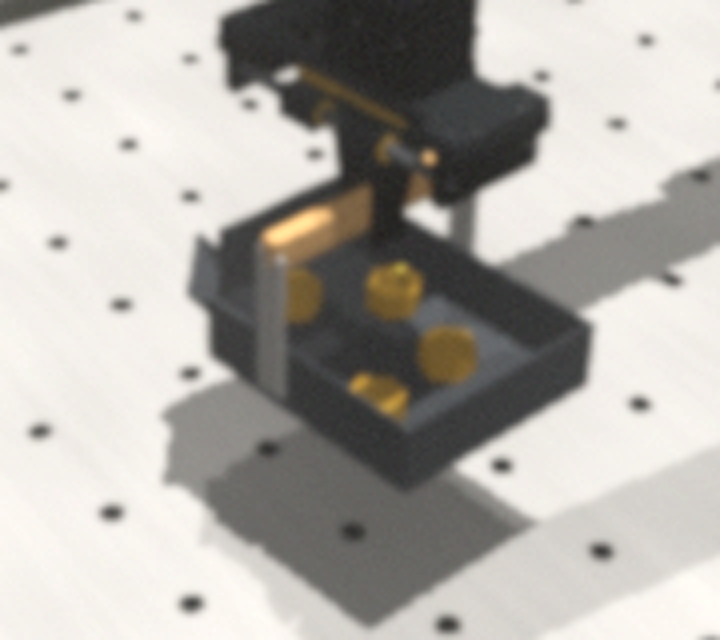

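send_rows([
  [[0, 0, 0], [-0.012, -0.012, 0], 0.0],
  [[0, 0, 0], [-0.025, -0.025, 0], 0.0],
  [[0, 0, 0], [-0.037, -0.037, 0], 0.0],
  [[0, 0, 0], [-0.049, -0.049, 0], 0.0],
  [[0, 0, 0], [-0.062, -0.062, 0], 0.0],
])

```text
time_s: 11.43
tool_pos: [0.5008, -0.0171, 0.2108]
tool_rot: [176.3, 3.5, -82.1]
force: [-0.3, -0.4, -7.2]
grip_width: 0.0133
```

```bash
python3 -c "
from h import *
o=st(); print(R.from_euler('xyz',o['tool_rot'],degrees=True).as_matrix()[:,2])
"
```

```text
11.43 [ 0.5008 -0.0171  0.2108] [176.33   3.5  -82.06] [-31.6   3.8  34.3 102.5  -5.   78.6 -78. ] [-0.3 -0.4 -7.2] 0.0133
[-0.07174558  0.05153866 -0.99609053]
```

send_rows([
  [[0, 0, 0], [-0.01, -0.01, 0], 0.0],
  [[0, 0, 0], [-0.02, -0.02, 0], 0.0],
  [[0, 0, 0], [-0.03, -0.03, 0], 0.0],
  [[0, 0, 0], [-0.04, -0.04, 0], 0.0],
  [[0, 0, 0], [-0.05, -0.05, 0], 0.0],
])

```text
time_s: 11.85
tool_pos: [0.5008, -0.0168, 0.211]
tool_rot: [173.5, 6.4, -82.3]
force: [0.3, -0.1, -7.2]
grip_width: 0.0136
```

send_rows([
  [[0, 0, 0], [-0.01, -0.01, 0], 0.0],
  [[0, 0, 0], [-0.02, -0.02, 0], 0.0],
  [[0, 0, 0], [-0.03, -0.03, 0], 0.0],
  [[0, 0, 0], [-0.04, -0.04, 0], 0.0],
  [[0, 0, 0], [-0.05, -0.05, 0], 0.0],
])

```text
time_s: 12.27
tool_pos: [0.5007, -0.0168, 0.211]
tool_rot: [170.6, 9.2, -82.7]
force: [-0.7, 0.4, -7.1]
grip_width: 0.0134
```

```bash
python3 -c "
from h import *
c=snap('scene','pics/s9.png');i=cv2.imread('pics/s9.png')
o=st(); print(R.from_euler('xyz',o['tool_rot'],degrees=True).as_matrix()[:,2],o['wrist_torque'])
cv2.imwrite('pics/s9c.png',cv2.convertScaleAbs(cv2.resize(i[110:270,220:400],None,fx=4,fy=4,interpolation=2),alpha=1.7))
"
```

```text
12.32 [ 0.5009 -0.0172  0.2108] [170.52   9.19 -82.73] [-27.6  10.6  36.   97.4 -12.4  85.9 -71.3] [ 1.  -0.6 -7.9] 0.0131
[-0.18326218  0.13548362 -0.9736833 ] [-0.59429781 -0.46069812  0.04787679]
```

View pics/s9c.png

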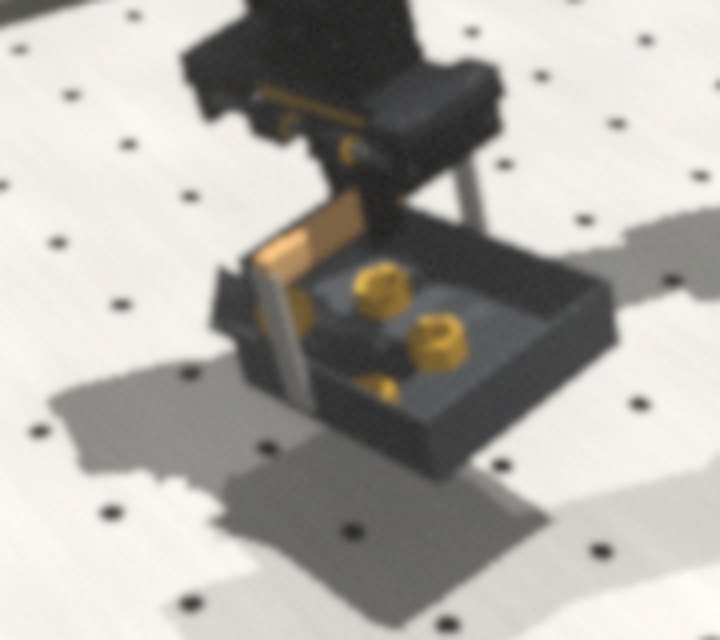

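send_rows([
  [[0, 0, 0], [-0.005, -0.005, 0], 0.0],
  [[0, 0, 0], [-0.01, -0.01, 0], 0.0],
  [[0, 0, 0], [-0.015, -0.015, 0], 0.0],
  [[0, 0, 0], [-0.02, -0.02, 0], 0.0],
  [[0, 0, 0], [-0.025, -0.025, 0], 0.0],
])

```text
time_s: 12.73
tool_pos: [0.5007, -0.0168, 0.2111]
tool_rot: [169.1, 10.6, -82.9]
force: [0.2, 0.8, -7.0]
grip_width: 0.0131
```

send_rows([
  [[0, 0, 0], [-0.005, -0.005, 0], 0.0],
  [[0, 0, 0], [-0.01, -0.01, 0], 0.0],
  [[0, 0, 0], [-0.015, -0.015, 0], 0.0],
  [[0, 0, 0], [-0.02, -0.02, 0], 0.0],
  [[0, 0, 0], [-0.025, -0.025, 0], 0.0],
])

```text
time_s: 13.15
tool_pos: [0.5007, -0.0169, 0.211]
tool_rot: [167.6, 12.0, -83.3]
force: [0.0, 0.2, -7.4]
grip_width: 0.0133
```

send_rows([
  [[0, 0, 0], [-0.007, -0.007, 0], 0.0],
  [[0, 0, 0], [-0.014, -0.014, 0], 0.0],
  [[0, 0, 0], [-0.021, -0.021, 0], 0.0],
  [[0, 0, 0], [-0.028, -0.028, 0], 0.0],
  [[0, 0, 0], [-0.035, -0.035, 0], 0.0],
])

```text
time_s: 13.57
tool_pos: [0.5007, -0.0169, 0.2109]
tool_rot: [165.5, 13.9, -83.7]
force: [0.9, 0.1, -7.8]
grip_width: 0.0131
```

send_rows([
  [[0, 0, 0], [-0.01, -0.01, 0], 0.0],
  [[0, 0, 0], [-0.02, -0.02, 0], 0.0],
  [[0, 0, 0], [-0.03, -0.03, 0], 0.0],
  [[0, 0, 0], [-0.04, -0.04, 0], 0.0],
  [[0, 0, 0], [-0.05, -0.05, 0], 0.0],
])

```text
time_s: 13.98
tool_pos: [0.5008, -0.0169, 0.2109]
tool_rot: [162.4, 16.7, -84.6]
force: [-0.4, -0.1, -8.3]
grip_width: 0.0135
```

```bash
python3 -c "
from h import *
c=snap('scene','pics/s10.png');i=cv2.imread('pics/s10.png')
snap('top','pics/t10.png');j=cv2.imread('pics/t10.png')
o=st(); print(R.from_euler('xyz',o['tool_rot'],degrees=True).as_matrix()[:,2],o['wrist_torque'])
cv2.imwrite('pics/s10c.png',cv2.convertScaleAbs(cv2.resize(i[110:270,220:400],None,fx=4,fy=4,interpolation=2),alpha=1.7))
"
```

```text
14.08 [ 0.5008 -0.0173  0.2105] [162.38  16.65 -84.59] [-21.5  19.6  36.1  90.7 -20.1  96.3 -64.8] [ 1.1 -0.3 -7.3] 0.0135
[-0.32713904  0.24338649 -0.91309532] [-0.86884942 -0.9279241  -0.01254214]
```

View pics/s10c.png

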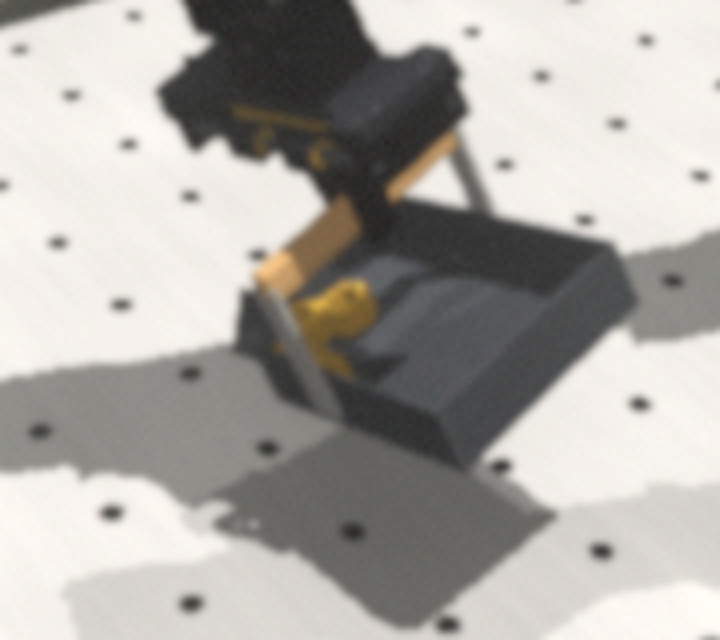

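View pics/t10.png

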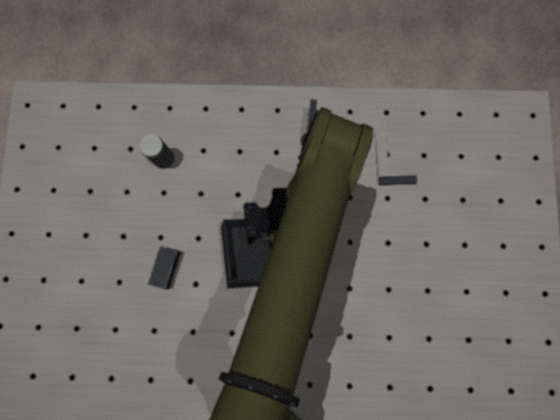

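```bash
cat > ov.py <<'E'
from h import *
def ov(fn,out,box=(110,270,220,400)):
    o=st(); c=snap('scene',fn); i=cv2.imread(fn)
    Rt=R.from_euler('xyz',o['tool_rot'],degrees=True)*R.from_euler('x',180,degrees=True) # tote rot
    g=o['tool_pos']-Rt.apply([0,0,-.0187])
    P=lambda q: proj(c,g+Rt.apply(np.array(q)-[0,0,.105]))
    print('tilt',np.degrees(np.arccos(Rt.as_matrix()[2,2])))
    for n,q in [('lip',(.085,.05,0)),('heel',(-.11,-.075,0))]: print(n,(g+Rt.apply(np.array(q)-[0,0,.105]))[2])
    a,b,d,e=box; k=4
    im=cv2.convertScaleAbs(cv2.resize(i[a:b,d:e],None,fx=k,fy=k,interpolation=2),alpha=2.2)
    def dot(q,col,rad=3):
        u,v=P(q); cv2.circle(im,(int((u-d+.5)*k),int((v-a+.5)*k)),rad,col,1)
    for q in [(-.11,-.075,.045),(-.11,.075,.045),(.06,.075,.045),(.11,.025,.045),(.11,-.075,.045),(-.11,-.075,0),(-.11,.075,0)]: dot(q,(0,0,255))
    for q in [(0,.079,.105),(0,-.079,.105)]: dot(q,(255,0,0))
    dot((.083,.048,.003),(0,255,0))
    for t in np.linspace(0,2*np.pi,60): # 100mm circle on floor
        q=(.083+.1*np.cos(t),.048+.1*np.sin(t),.012)
        if abs(q[0])<.107 and abs(q[1])<.072: dot(q,(255,255,0),2)
    cv2.imwrite(out,im); return c,P
E
python3 -c "
from ov import *
ov('pics/s11.png','pics/s11c.png')"
```

```text
14.08 [ 0.5008 -0.0173  0.2105] [162.38  16.65 -84.59] [-21.5  19.6  36.1  90.7 -20.1  96.3 -64.8] [ 1.1 -0.3 -7.3] 0.0135
tilt 24.06333082592815
lip 0.09285467286880664
heel 0.1849940306303977
```

View pics/s11c.png

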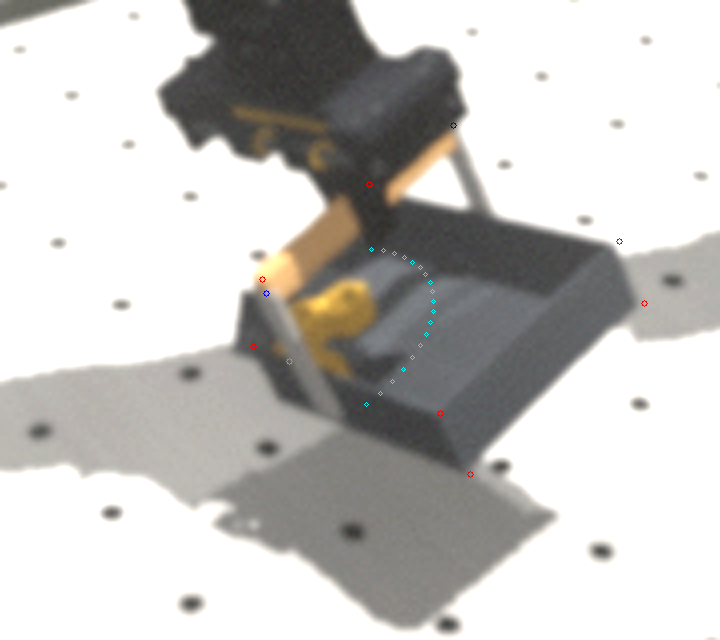

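send_rows([
  [[0, 0, 0], [-0.008, -0.008, 0], 0.0],
  [[0, 0, 0], [-0.016, -0.016, 0], 0.0],
  [[0, 0, 0], [-0.024, -0.024, 0], 0.0],
  [[0, 0, 0], [-0.032, -0.032, 0], 0.0],
  [[0, 0, 0], [-0.04, -0.04, 0], 0.0],
])

```text
time_s: 14.55
tool_pos: [0.5007, -0.0169, 0.211]
tool_rot: [159.9, 18.9, -85.3]
force: [-0.2, 0.6, -8.1]
grip_width: 0.0133
```

send_rows([
  [[0, 0, 0], [0, 0, 0], 0.0],
  [[0, 0, 0], [0, 0, 0], 0.0],
  [[0, 0, 0], [0, 0, 0], 0.0],
  [[0, 0, 0], [0, 0, 0], 0.0],
  [[0, 0, 0], [0, 0, 0], 0.0],
])

```text
time_s: 14.97
tool_pos: [0.5006, -0.0168, 0.2111]
tool_rot: [159.9, 18.8, -85.3]
force: [-0.8, 0.7, -7.8]
grip_width: 0.013
```

```bash
python3 -c "
from ov import *
ov('pics/s12.png','pics/s12c.png')
i=cv2.imread('pics/s12.png')
cv2.imwrite('pics/s12d.png',cv2.convertScaleAbs(cv2.resize(i[160:220,270:330],None,fx=10,fy=10,interpolation=2),alpha=2.8,beta=10))"
```

```text
14.97 [ 0.5006 -0.0168  0.2111] [159.93  18.84 -85.3 ] [-19.7  22.1  35.9  88.8 -21.9  99.3 -63.4] [-0.8  0.7 -7.8] 0.013
tilt 27.255685962644836
lip 0.0907066496364021
heel 0.1942627147107679
```

View pics/s12c.png

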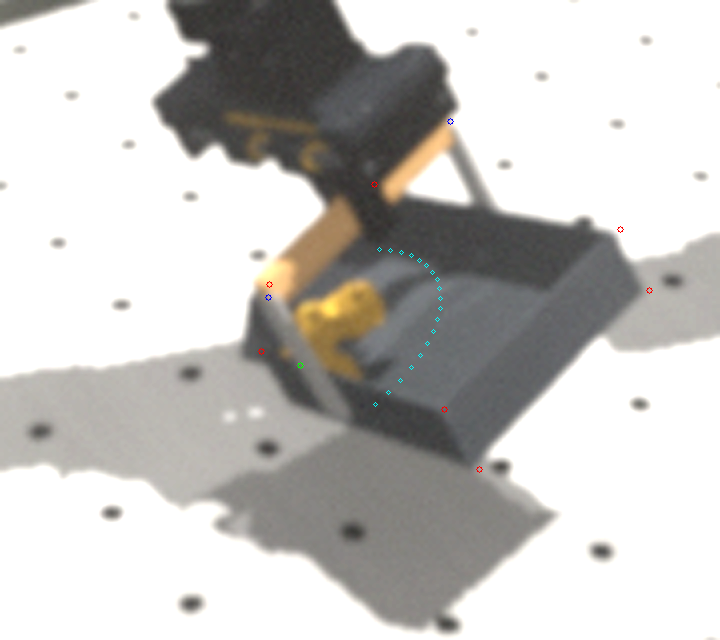

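View pics/s12d.png

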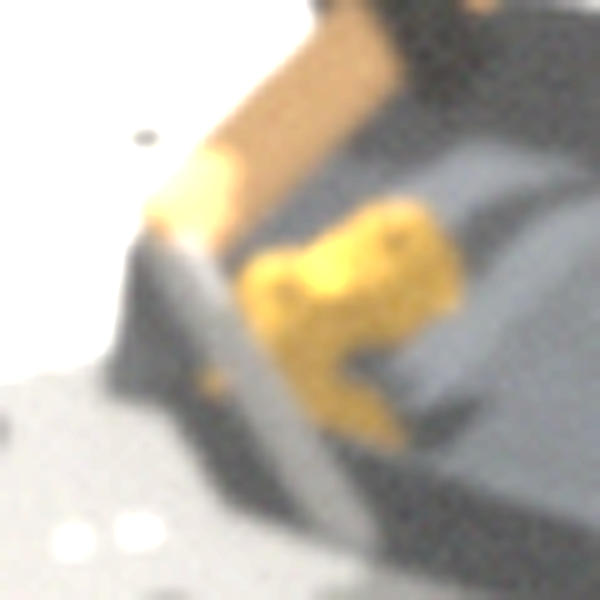

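```bash
python3 -c "
from h import *
for n in ['scene','top']:
  c=snap(n,f'pics/{n}13.png'); i=cv2.imread(f'pics/{n}13.png'); h=cv2.cvtColor(i,cv2.COLOR_BGR2HSV)
  m=((h[...,0]>12)&(h[...,0]<32)&(h[...,1]>120)&(h[...,2]>50)).astype(np.uint8)
  k,l,s,ce=cv2.connectedComponentsWithStats(m)
  print(n,[(x[4],ce[j].round()) for j,x in enumerate(s) if x[4]>5 and j])
  cv2.imwrite(f'pics/{n}13b.png',cv2.convertScaleAbs(i,alpha=1.6))
d=cv2.absdiff(cv2.imread('pics/s12.png'),cv2.imread('pics/scene13.png'))[160:220,270:330]; print(d.mean(),d.max())
d=cv2.absdiff(cv2.imread('pics/s12.png'),cv2.imread('pics/scene13.png'))[300:360,470:530]; print(d.mean(),d.max())
"
```

```text
scene [(np.int32(14), array([303.,  16.])), (np.int32(466), array([298.,  32.])), (np.int32(17), array([264.,  39.])), (np.int32(130), array([303.,  47.])), (np.int32(121), array([290.,  73.])), (np.int32(246), array([304., 190.]))]
top [(np.int32(10), array([274., 236.]))]
0.8719444444444444 9
0.44027777777777777 3
```

View pics/scene13b.png

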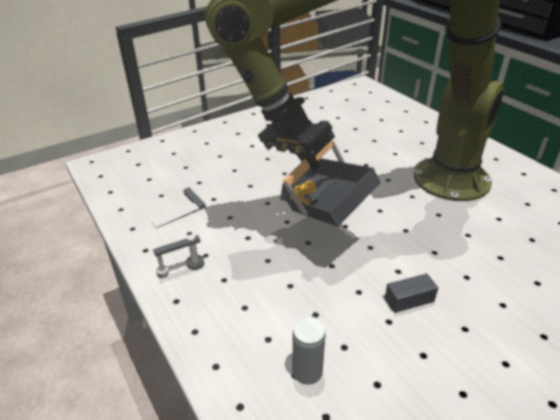

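View pics/top13b.png

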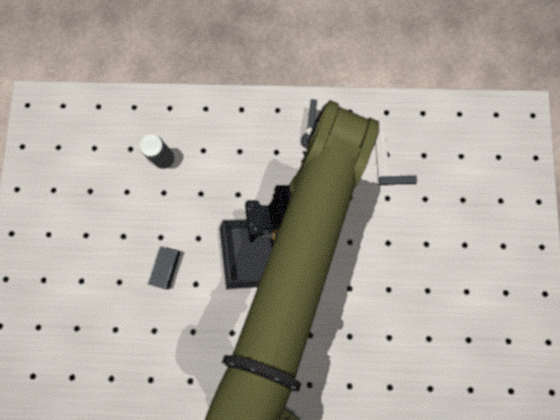

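```bash
python3 -c "
from h import *
o=st(); Rt=R.from_euler('xyz',o['tool_rot'],degrees=True)*R.from_euler('x',180,degrees=True)
g=o['tool_pos']-Rt.apply([0,0,-.0187])
def tot(c,u,v,z):
  a=back(c,u,v,0);b=np.array(c['position']); A=Rt.inv().apply(a-g)+[0,0,.105];B=Rt.inv().apply(b-g)+[0,0,.105]
  q=A+(B-A)*(z-A[2])/(B[2]-A[2]); return (q*1000).round(), (np.hypot(q[0]-.083,q[1]-.048)*1000).round()
c=env.read_camera('top'); print(tot(c,274,236,.015))
c=env.read_camera('scene')
for p in [(311,185),(298,188.5),(306,201),(291,198),(316,188),(310,204)]: print(p,tot(c,*p,.015))
d=c['pixels'][:,:,::-1].astype(int)-cv2.imread('pics/scene13.png'); print(abs(d[150:230,260:400]).max())
st()
"
```

```text
15.12 [ 0.5006 -0.0167  0.2111] [159.92  18.84 -85.31] [-19.7  22.1  35.9  88.8 -21.9  99.3 -63.4] [-0.   0.1 -7.6] 0.0138
(array([15., 45., 15.]), np.float64(68.0))
(311, 185) (array([64., -4., 15.]), np.float64(55.0))
(298, 188.5) (array([94., 17., 15.]), np.float64(33.0))
(306, 201) (array([29., 47., 15.]), np.float64(54.0))
(291, 198) (array([86., 51., 15.]), np.float64(4.0))
(316, 188) (array([39.,  1., 15.]), np.float64(65.0))
(310, 204) (array([ 8., 51., 15.]), np.float64(75.0))
9
15.22 [ 0.5006 -0.0168  0.2111] [159.92  18.84 -85.31] [-19.7  22.1  35.9  88.8 -21.9  99.3 -63.4] [ 0.3  0.1 -8. ] 0.0133
```

```bash
python3 -c "
from h import *
print(env.sign_off()); st()"
```

```text
the job is handed in; nothing more can be done
None
the job is handed in; nothing more can be done
```

I dropped the stray nut into the tote while the tote stood level on the table. I then lifted the tote by its handle, tipped it slowly towards the lip corner to about 27° at the tool, and handed the job in at about 15.2 s.

**Last checks before hand-in:**
- **Nuts:** every yellow patch I could locate lay within about 75 mm of the foot of the lip wall, against the 100 mm allowed. I could not see each of the four nuts separately, because the strap hides part of the corner. The visible tote floor was otherwise empty, and neither camera showed a nut on the table.
- **Tilt:** the tote lagged the tool by what I judged to be 1–2°, so it is at roughly 25°. I judged that by eye from an overlay on the picture.
- **Height:** the lip foot is at about 0.09 m and the heel foot at about 0.19 m. Both are worked out from the tool pose.
- **Stillness and grip:** successive pictures differed only by noise. The grip was steady at about 13 mm opening, set to 60 N.
- **Bystanders:** the offcut, square and can looked unmoved, judged by eye, and nothing was touching the tote. The clamp was clear of it.

No check failed. The only disagreement was the small lag between tote and tool. The sign-off gave no verdict.

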